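Slide the panel carrier under the leaf spring

ROBOT

A 6-joint arm with a two-finger parallel gripper is mounted at the origin on the work surface. World frame = base frame: x ahead of the robot, y to its left, z up, the work surface at z = 0. Lengths are in m, angles in rad, forces in N, time in s.
With the tool pointing down it reaches from about 0.425 to 0.95 m from the base axis. Payload 3.5 kg.
Tool frame: the origin (TCP) lies at the very end of the fingers, on their centre line; the grasp point (between the pads) lies 19 mm behind it; z points along the fingers, y is the line along which they close (so a half turn about z gives the same grasp; the last joint's range is limited). The gripper opens to 85 mm and grips with 20 to 120 N. Pads are 22 mm wide; open, the fingers measure 114 mm over their backs; the gripper's body (76 mm by 85 mm) begins 54 mm behind the grasp point. The pads swing forward as they close: fully open they stand 13 mm farther back than shut.
Start: joints at [1.063, 0.286, 1.577, -0, 1.279, -0.15], TCP at [0.236, 0.632, 0.231] pointing down, gripper open.
Joint ranges: [-2.77, 2.77], [-0.9, 2.22], [0.21, 2.48], [-1.53, 4.67], [0.24, 2.81], [-2.84, 2.84]. Speed limits (rad/s): [2.79, 2.79, 3.14, 3.14, 3.14, 3.14].

INTERFACE

Orientations are given as a unit quaternion [x, y, z, w].
In Python, from plant import ctrl, optics, sign_off gives the robot as it stands.
- The arm moves only by the shell command python3 -m creep 'ROWS' [FORCE]. ROWS is JSON, a list of rows, each an object of numbers: "x", "y", "z": the shift along the tool's x, y, z in mm; "rx", "ry", "rz": the turn, a rotation vector about the tool's x, y, z in degrees; "grip": the opening, from 0 (shut) to 1 (fully open). In form: [{"x": .., "y": .., "z": .., "rx": .., "ry": .., "rz": .., "grip": ..}, ...]. A call has exactly 10 rows; each row shifts and turns the commanded pose from where the row before left it, along the tool's axes as they then stand; what a row does not reach is not made up. A row lasts 1/12 s, in which the tool goes at most 41.7 mm and 7.16 degrees, less where a joint would pass 70% of its speed; a pose out of reach is approached as far as the arm can. A call with a gripper value outside its range is refused whole. The fingers move at their own pace and stop on an object; FORCE is the grip in N (left out, the last holds). Time passes only in rows, so rows that do not move let the fingers close, or fill a call up. It gives the time, the measured TCP pose, the force, the opening and the grip force at its end, in the units of the state.
- ctrl.get_state(): the state, without advancing time (a new reading comes with each control period).
- optics.read_camera(name): name is "scene" or "top"; returns a dict with "color" (400x640x3 uint8, blue, green, red), "K" (3x3 intrinsics, pixels), "D" ([k1, k2, p1, p2, k3] as OpenCV has them; the pictures are not rectified), "R" (3x3) and "t" (3): a world point X has camera coordinates R X + t. Camera axes: x right, y down, z forward; pixel columns grow to the right and rows downward; lengths in m; the calibration is good to about 2 mm. A picture is of the moment at which its call begins. There is no depth.
- sign_off(): hands the job in; it is judged then, once.
The state is a dict: "time": time; "qpos": joint angles; "dq": joint speeds; "joint_efforts": joint torques, N m; "eef_pos": TCP position; "tcp_rot": TCP orientation; "contact_force": force on the tool from outside, world axes, zero at the start; "wrist_torque": the same for the moment, N m; "opening": opening from 0.0 (shut) to 1.0 (fully open); "finger_force": force on a finger pad.
Only numpy, scipy, OpenCV 4.12 (cv2) and the standard library are available. Lean on these libraries where they do the work, as an engineer would, in place of code of your own. Each camera call takes 0.05 s, during which the arm holds its last target. There are 200 camera calls.

TASK

Load the display panel into the inspection fixture: with the fingertips on the thumb rest at the tail of the carrier, press the carrier down hard on its sprung bed and, keeping it pressed down, slide it along the channel under the cross bar and its leaf spring until it is fully home against the end stop, then let go and move clear. Do not pick the carrier up or tip it, and leave the other things on and around the fixture where they are.

Things in the scene. Friction and masses are not known exactly. Their poses are not given: they have to be found in the camera images.
- fixture: Grey base plate 330 x 220 x 10 mm, fixed on the table, with a channel along its x. Origin: on the channel's centre line at table height; z up. The carrier slides to +x. Plate: x -165..165, y -75..145 mm; loose things stand on the ledge at y over 65. Two aluminium rails, inner faces at y = +-52 mm, tops at z = 34 mm, guide the carrier. All that the carrier slides on is slick (friction about 0.2).
- carrier: Loose aluminium plate with a dark panel, 156 (x) x 100 (y) x 6 mm, about 0.28 kg, on the bed in the channel, x along the channel's x. Origin: centre of its underside, at first 26 mm above the table (top 32 mm, 5 mm too high for the bar). The nose (+x end) is blunt. When home its origin is at x = 72 mm in the fixture's frame, and the ridge is 13 mm short of the bar.
- thumb_rest (a point): Where to press: on the carrier's top, mid-width, 28 mm from its tail (-x) edge. The bare thumb rest is 46 mm long from the tail edge, full width, and ends at a ridge 8 mm thick, 8 mm tall, 80 mm wide, whose near face is 18 mm ahead (+x) of this point; a fingertip can push against it. In the carrier's frame: rest x -78..-32, ridge x -32..-24 mm. Axes as the carrier's.
- nose (a point): Middle of the carrier's top front (+x) edge, the end that goes under the bar first. Axes as the carrier's.
- bar_edge (a point): Middle of the lower edge of the dark steel cross bar, on the side where the carrier enters: x = 61 mm in the fixture's frame, 27 mm above the table. The bar is 14 mm wide (x 61..75) and its top is 37 mm above the table. Axes as the fixture's. At the start the nose is 15 to 45 mm short of it.
- stop_face (a point): On the face of the end stop, on the centre line, x = 150 mm in the fixture's frame, 26 mm above the table (the stop's top is at 32 mm). Axes as the fixture's. Home: the nose touches this face; when let go, its upper edge is about 1 mm above this point, held up against the bar by the sprung bed.
- bed (a joint): How far (m) the white sprung bed under the carrier is pressed down: 0 up, 0.012 at its hard end. It moves straight down, never tilts. It starts to move at 3 to 4 N on the carrier; each mm takes 1.2 N more. The nose clears the bar from 0.005 on (about 10 N); 0.008 to 0.009 (13 to 15 N) leaves good room. Once under the bar and released it stays at about 0.005.
- leaf (a joint): Angle (rad) of the two bronze leaf springs, each 50 x 14 mm, that hang from the cross bar's far side and slope down to the stop beside the bed's narrow end, tips about 16 mm above the table when free: 0 free, about 0.2 when the carrier is under them. They press on the carrier with 2 to 4 N and drag lightly.
- loupe: Bystander: black loupe, 36 mm across, 36 mm tall, standing on the ledge of the fixture. Origin under its centre.
- clamp_knob: Bystander: grey clamping knob, 34 mm across, 30 mm tall, on the ledge of the fixture. Origin under its centre.
- screwdriver: Bystander: screwdriver, 160 mm long, lying on the table beside the fixture's -y side.
- wash_bottle: Bystander: white wash bottle, 66 mm across, 160 mm tall, standing left on the table.
- screw_jar: Bystander: clear jar, 48 mm across, 55 mm tall, standing left on the table.
- lens: Bystander: dark steel lens barrel, 52 mm across, 50 mm tall, standing to the right on the table.
Things that resemble listed ones, but are neither listed nor needed, are in the scene too. There is more than one size of the carrier; the one meant has the size given above.

How it is judged:
By the outcome, as a careful person would: the job done as asked, in the order asked, and still so for the second after the job is handed in, with the robot touching nothing.
It also fails if it takes over 35 s, if anything falls off the work surface, if the arm or the gripper's body presses on something with over 40 N, if the wrist force passes 120 N, or if a joint passes its speed limit or range.

## Working session

There is one attempt and no reset: what is moved stays moved. The work goes in short steps, Python scripts to look and compute and a shell command to move; the robot and the scene stay as the last step left them, time stands still between calls to the robot, and variables do not carry over. Pictures are saved under pics/ and viewed, at most 10 in all, crops included, and the job is handed in when it is done.

```bash
ls; mkdir -p pics
python3 - <<'E'
from plant import ctrl, optics
import cv2
s=ctrl.get_state(); print({k:(v if not hasattr(v,'round') else v) for k,v in s.items()})
for n in ("scene","top"):
    r=optics.read_camera(n); cv2.imwrite(f"pics/{n}0.png",r["color"])
    print(n,r["K"],r["D"],r["R"],r["t"])
E
```

```text
pics
{'time': 0.0, 'qpos': array([ 1.06300243e+00,  2.87178186e-01,  1.57818118e+00, -6.39464717e-06,
        1.27856204e+00, -1.50046685e-01]), 'dq': array([ 0.0010985 ,  0.00214045, -0.00099222, -0.00080069,  0.00024173,
        0.00035395]), 'joint_efforts': array([ 1.02975893e-03, -4.05977225e+01, -2.92629164e+01, -9.38706103e-05,
        5.83382905e-03,  9.47963628e-06]), 'eef_pos': array([0.23604508, 0.63168904, 0.22993655]), 'tcp_rot': array([ 1.77920232e-01,  9.84044224e-01, -1.10294056e-03, -3.73220427e-04]), 'contact_force': array([-1.07276968,  0.43573619,  0.27852581]), 'wrist_torque': array([-0.02759946,  0.01172554, -0.06607198]), 'finger_force': 0.0, 'opening': 0.9988464040609633}
scene [[495.7350347    0.         327.99892732]
 [  0.         495.7350347  207.24822813]
 [  0.           0.           1.        ]] [-0.04869953  0.          0.          0.          0.        ] [[-0.84623474  0.53240641 -0.02074073]
 [ 0.30346591  0.44961762 -0.84009074]
 [-0.43794429 -0.71720807 -0.54204924]] [ 0.39005456 -0.09123708  1.647454  ]
top [[441.3756537    0.         324.96509545]
 [  0.         441.3756537  204.51426089]
 [  0.           0.           1.        ]] [-0.02661693  0.          0.          0.          0.        ] [[ 0.02191297 -0.99974316  0.00578265]
 [-0.99039823 -0.02249711 -0.13640097]
 [ 0.13649603 -0.00273817 -0.99063683]] [0.02695171 0.46896353 1.41428518]
```

View pics/scene0.png

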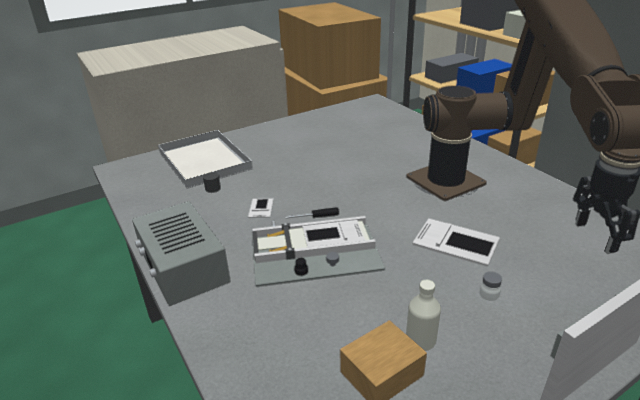

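View pics/top0.png

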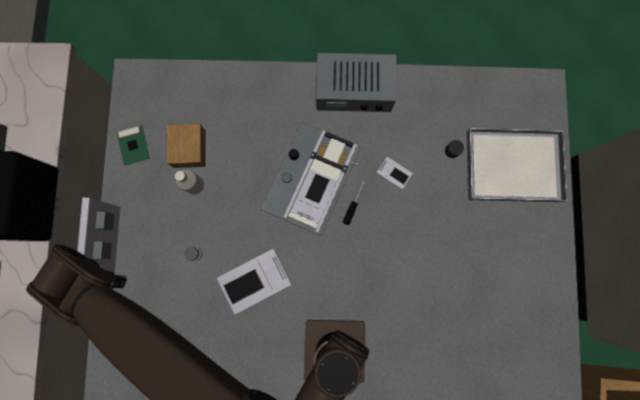

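The scene view shows the fixture with the carrier around (250–380, 215–280). The top view shows it at (265–357, 130–235), with +x pointing up and slightly right and the bar near (330, 160). The larger and smaller look-alike carriers lie off the fixture. Next I'll enlarge both views.

Run:
```python
import cv2
a=cv2.imread("pics/top0.png")[122:242,255:375]; b=cv2.imread("pics/scene0.png")[205:290,240:395]
cv2.imwrite("pics/topc.png",cv2.resize(a,(600,600),interpolation=cv2.INTER_CUBIC))
cv2.imwrite("pics/scenec.png",cv2.resize(b,(775,425),interpolation=cv2.INTER_CUBIC))
```

```text
(no output)
```

View pics/topc.png

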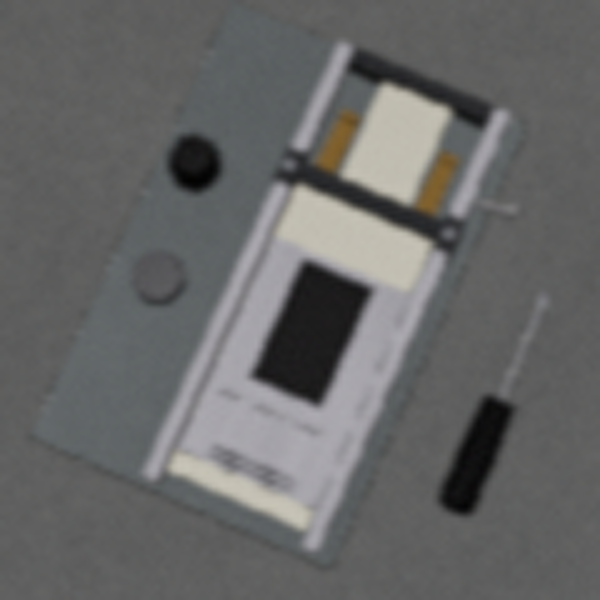

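View pics/scenec.png

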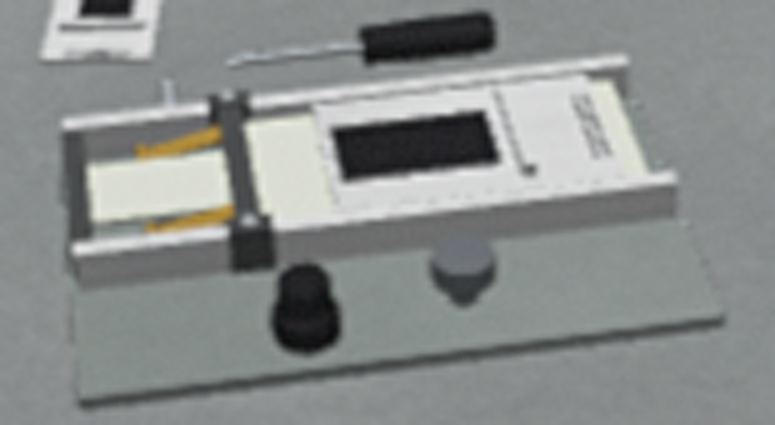

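The enlarged views show four things clearly:
- The plate corners in the top crop are at (230,8), (35,435) and (335,562).
- The bar runs from (290,165) to (448,232).
- The carrier nose edge runs from (278,240) to (405,290), and the tail edge from (180,452) to (310,505).
- The +y ledge, with the loupe and knob, is on the left.

I'll fit the fixture pose from these points in both views.

```bash
cat > h.py <<'E'
import numpy as np, cv2, json
from plant import ctrl, optics
def cast(r,uv,z):
    p=cv2.undistortPoints(np.array([uv],float).reshape(-1,1,2),r["K"],np.array(r["D"]))[0,0]
    d=r["R"].T@np.array([p[0],p[1],1]); c=-r["R"].T@r["t"]; return c+d*(z-c[2])/d[2]
def proj(r,X):
    return cv2.projectPoints(np.array(X,float).reshape(-1,3),cv2.Rodrigues(r["R"])[0],r["t"],r["K"],np.array(r["D"]))[0][:,0]
def f2w(P,X): # pose x,y,yaw ; fixture pts (m)
    X=np.array(X,float).reshape(-1,3);c,s=np.cos(P[2]),np.sin(P[2])
    return np.c_[P[0]+c*X[:,0]-s*X[:,1],P[1]+s*X[:,0]+c*X[:,1],X[:,2]]
E
python3 - <<'E'
from h import *
from scipy.optimize import least_squares
T=optics.read_camera("top");S=optics.read_camera("scene")
tc=lambda u,v:(255+(u+.5)/5-.5,122+(v+.5)/5-.5); sc=lambda u,v:(240+(u+.5)/5-.5,205+(v+.5)/5-.5)
obs=[(T,tc(230,8),(165,145,10)),(T,tc(35,435),(-165,145,10)),(T,tc(335,562),(-165,-75,10)),
(T,tc(350,70),(150,52,32)),(T,tc(487,122),(150,-52,32)),
(S,sc(80,400),(165,145,10)),(S,sc(722,318),(-165,145,10)),
]
f=lambda P,o:cast(o[0],o[1],o[2][2]/1e3)-f2w(P,np.array(o[2])/1e3)[0]
res=least_squares(lambda P:np.concatenate([f(P,o)[:2] for o in obs]),[.55,0,-.4],loss="soft_l1",f_scale=.003)
P=res.x;print(P,np.degrees(P[2]))
for o in obs:print(o[2],(f(P,o)*1e3).round(1))
def w2f(w):
    d=w[:2]-P[:2];c,s=np.cos(P[2]),np.sin(P[2]);return ((c*d[0]+s*d[1])*1e3).round(1),((-s*d[0]+c*d[1])*1e3).round(1)
for n,r,q,z in [("nose",T,tc(278,240),32),("nose",T,tc(405,290),32),("tail",T,tc(180,452),32),("tail",T,tc(310,505),32),
 ("noseS",S,sc(315,103),32),("noseS",S,sc(333,210),32),("tailS",S,sc(588,78),32),
 ("barT",T,tc(365,180),37),("barT near",T,tc(360,210),37),("railL",T,tc(346,45),34),("railL-",T,tc(153,475),34),("railR",T,tc(503,113),34),("railR-",T,tc(314,545),34)]:
    print(n,w2f(cast(r,q,z/1e3)))
np.save("P.npy",P)
# centre-line profile, z=32, top
xs=np.arange(-160,160,3);px=proj(T,f2w(P,[(x/1e3,0.0,.032) for x in xs])).astype(np.float32)
v=cv2.remap(T["color"],px[:,0].reshape(-1,1),px[:,1].reshape(-1,1),cv2.INTER_LINEAR)[:,0]
print([(int(x),*map(int,c)) for x,c in zip(xs,v) if x<-80 or 0<x<85])
E
```

```text
[ 0.54875728  0.05524972 -0.38810295] -22.23666096459454
(165, 145, 10) [-6.6 -0.3  0. ]
(-165, 145, 10) [ 1.9 -4.4  0. ]
(-165, -75, 10) [ 5.3 -2.   0. ]
(150, 52, 32) [-6.  -2.9  0. ]
(150, -52, 32) [-0.3  1.1  0. ]
(165, 145, 10) [-1.   7.3  0. ]
(-165, 145, 10) [4.4 6.7 0. ]
nose (np.float64(19.8), np.float64(44.4))
nose (np.float64(22.5), np.float64(-46.1))
tail (np.float64(-135.3), np.float64(46.2))
tail (np.float64(-133.2), np.float64(-45.7))
noseS (np.float64(17.6), np.float64(-47.0))
noseS (np.float64(21.2), np.float64(52.6))
tailS (np.float64(-137.2), np.float64(-40.3))
barT (np.float64(79.1), np.float64(7.3))
barT near (np.float64(59.1), np.float64(2.3))
railL (np.float64(159.8), np.float64(56.2))
railL- (np.float64(-156.2), np.float64(55.9))
railR (np.float64(158.7), np.float64(-58.6))
railR- (np.float64(-156.2), np.float64(-58.6))
[(-160, 100, 99, 95), (-157, 100, 99, 94), (-154, 103, 102, 98), (-151, 120, 122, 121), (-148, 157, 166, 168), (-145, 175, 187, 190), (-142, 180, 192, 196), (-139, 180, 192, 196), (-136, 177, 185, 189), (-133, 167, 167, 169), (-130, 144, 139, 1
[... 221 characters left out ...]
0, 164, 165), (-97, 170, 163, 165), (-94, 169, 162, 165), (-91, 164, 157, 160), (-88, 155, 150, 152), (-85, 159, 155, 156), (-82, 169, 163, 165), (2, 29, 27, 29), (5, 27, 26, 27), (8, 26, 25, 26), (11, 39, 38, 39), (14, 81, 78, 80), (17, 134, 130, 133), (20, 167, 166, 169), (23, 175, 183, 186), (26, 178, 189, 193), (29, 178, 191, 194), (32, 178, 190, 193), (35, 178, 190, 194), (38, 179, 190, 194), (41, 177, 189, 193), (44, 177, 189, 193), (47, 177, 190, 193), (50, 178, 190, 194), (53, 178, 191, 194), (56, 173, 186, 189), (59, 137, 148, 150), (62, 83, 88, 89), (65, 47, 47, 47), (68, 43, 41, 40), (71, 49, 48, 48), (74, 88, 92, 93), (77, 141, 150, 153), (80, 171, 182, 186), (83, 178, 190, 193)]
```

The fit agrees with the given sizes. The bar reads x 59–77 against the stated 61–75, and the carrier comes out 155 mm long. The rails are symmetric to about 1.3 mm. Nose x is about +20.5, so the carrier origin is at about −57 and needs roughly 129 mm of travel. Next I'll work out the approach in the tool frame.

```bash
cat > go.py <<'E'
from h import *
from scipy.spatial.transform import Rotation as Ro
import sys
P=np.load("P.npy"); s=ctrl.get_state(); R=Ro.from_quat(s["tcp_rot"])
Rt=Ro.from_matrix(np.c_[[-np.cos(P[2]),-np.sin(P[2]),0],[-np.sin(P[2]),np.cos(P[2]),0],[0,0,-1]])
tgt=f2w(P,np.array([float(a) for a in sys.argv[1:4]])/1e3)[0]
print("t",round(s["time"],2),"rotvec deg",np.degrees((R.inv()*Rt).as_rotvec()).round(2),"d(tool now)",(R.inv().apply(tgt-s["eef_pos"])*1e3).round(1),"d(aligned)",(Rt.inv().apply(tgt-s["eef_pos"])*1e3).round(1))
d=s["eef_pos"][:2]-P[:2];c,q=np.cos(P[2]),np.sin(P[2]);print("tcp in fixture",np.round([1e3*(c*d[0]+q*d[1]),1e3*(-q*d[0]+c*d[1]),1e3*s["eef_pos"][2]],1),"F(fix)",(Ro.from_euler('z',-P[2]).apply(s["contact_force"])).round(2),"open",round(s["opening"],3))
E
python3 go.py -103 -1 80
```

```text
t 0.2 rotvec deg [-0.08 -0.01  1.73] d(tool now) [-391.8 -428.3  151. ] d(aligned) [-404.6 -416.5  150.4]
tcp in fixture [-507.6  415.5  230.4] F(fix) [-0.73 -0.26  0.18] open 0.997
```

```bash
python3 -m creep '[{"rz":1.7,"grip":0},{"x":-20,"y":-20,"grip":0},{"x":-25,"y":-26,"grip":0},{"x":-25,"y":-26,"grip":0},{"x":-25,"y":-26,"grip":0},{"x":-25,"y":-26,"grip":0},{"x":-25,"y":-26,"grip":0},{"x":-25,"y":-26,"grip":0},{"x":-25,"y":-26,"grip":0},{"x":-25,"y":-26,"grip":0}]' 40; python3 go.py -103 -1 80
```

```text
t 0.2 rotvec deg [-0.08 -0.01  1.73] d(tool now) [-391.8 -428.3  151. ] d(aligned) [-404.6 -416.5  150.4]
tcp in fixture [-507.6  415.5  230.4] F(fix) [-0.73 -0.26  0.18] open 0.997$[0]: bad value
```

```bash
python3 -m creep '[{"x":0,"y":0,"z":0,"rx":0,"ry":0,"rz":1.7,"grip":0},{"x":-20,"y":-20,"z":0,"rx":0,"ry":0,"rz":0,"grip":0},{"x":-25,"y":-26,"z":0,"rx":0,"ry":0,"rz":0,"grip":0},{"x":-25,"y":-26,"z":0,"rx":0,"ry":0,"rz":0,"grip":0},{"x":-25,"y":-26,"z":0,"rx":0,"ry":0,"rz":0,"grip":0},{"x":-25,"y":-26,"z":0,"rx":0,"ry":0,"rz":0,"grip":0},{"x":-25,"y":-26,"z":0,"rx":0,"ry":0,"rz":0,"grip":0},{"x":-25,"y":-26,"z":0,"rx":0,"ry":0,"rz":0,"grip":0},{"x":-25,"y":-26,"z":0,"rx":0,"ry":0,"rz":0,"grip":0},{"x":-25,"y":-26,"z":0,"rx":0,"ry":0,"rz":0,"grip":0}]' 40; python3 go.py -103 -1 80
```

```text
time: 1.03
eef_pos: [0.354, 0.3364, 0.2312]
tcp_rot: [0.192, 0.981, -0.0, 0.0]
contact_force: [0.6, -0.4, -0.2]
opening: 0.001
finger_force: 0.0
t 1.03 rotvec deg [0.   0.01 0.06] d(tool now) [-183.4 -187.7  151.2] d(aligned) [-183.6 -187.5  151.2]
tcp in fixture [-286.6  186.5  231.2] F(fix) [ 0.75 -0.14 -0.2 ] open 0.001
```

```bash
python3 -m creep '[{"x":-23,"y":-23.5,"z":0,"rx":0,"ry":0,"rz":0,"grip":0},{"x":-23,"y":-23.5,"z":0,"rx":0,"ry":0,"rz":0,"grip":0},{"x":-23,"y":-23.5,"z":5,"rx":0,"ry":0,"rz":0,"grip":0},{"x":-23,"y":-23.5,"z":10,"rx":0,"ry":0,"rz":0,"grip":0},{"x":-23,"y":-23.5,"z":15,"rx":0,"ry":0,"rz":0,"grip":0},{"x":-23,"y":-23.5,"z":20,"rx":0,"ry":0,"rz":0,"grip":0},{"x":-23,"y":-23.5,"z":20,"rx":0,"ry":0,"rz":0,"grip":0},{"x":-15,"y":-15,"z":20,"rx":0,"ry":0,"rz":0,"grip":0},{"x":-7,"y":-7,"z":15,"rx":0,"ry":0,"rz":0,"grip":0},{"x":0,"y":0,"z":0,"rx":0,"ry":0,"rz":0,"grip":0}]'; python3 go.py -103 -1 45
python3 - <<'E'
from h import *
for n,b in (("top",(122,242,255,375)),("scene",(150,290,240,395))):
    r=optics.read_camera(n);c=r["color"][b[0]:b[1],b[2]:b[3]]
    cv2.imwrite(f"pics/{n}1.png",cv2.resize(c,None,fx=4,fy=4,interpolation=cv2.INTER_CUBIC))
E
```

```text
time: 1.87
eef_pos: [0.451, 0.0943, 0.1229]
tcp_rot: [0.194, 0.981, -0.001, -0.003]
contact_force: [-0.9, -0.4, 0.4]
opening: -0.001
finger_force: 0.0
t 1.87 rotvec deg [-0.16 -0.35 -0.16] d(tool now) [-2.7  0.  77.9] d(aligned) [-2.2 -0.2 77.9]
tcp in fixture [-105.2   -0.8  122.9] F(fix) [-0.72 -0.71  0.35] open -0.001
```

View pics/scene1.png

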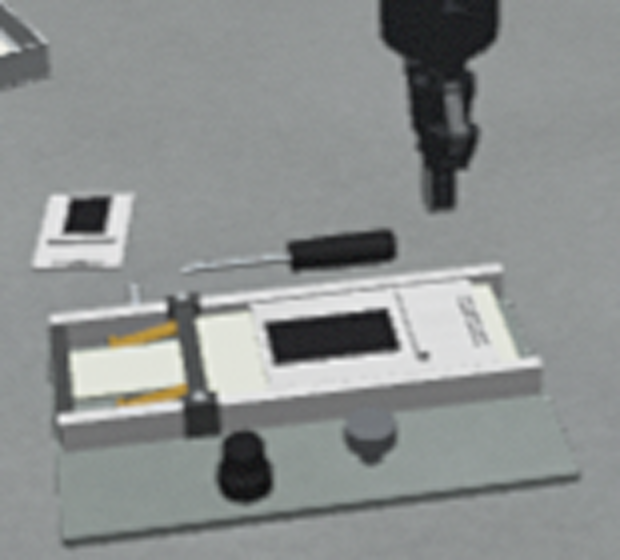

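The scene crop shows the shut fingertips at (440, 210), hanging above the tail end of the carrier. The ridge is at about (410, 325), and nothing has moved. Next I descend to just above the rest.

```bash
python3 -m creep '[{"x":-2,"y":0,"z":10,"rx":0,"ry":0,"rz":0,"grip":0},{"x":0,"y":0,"z":14,"rx":0,"ry":0,"rz":0,"grip":0},{"x":0,"y":0,"z":14,"rx":0,"ry":0,"rz":0,"grip":0},{"x":0,"y":0,"z":13,"rx":0,"ry":0,"rz":0,"grip":0},{"x":0,"y":0,"z":10,"rx":0,"ry":0,"rz":0,"grip":0},{"x":0,"y":0,"z":8,"rx":0,"ry":0,"rz":0,"grip":0},{"x":0,"y":0,"z":4,"rx":0,"ry":0,"rz":0,"grip":0},{"x":0,"y":0,"z":3,"rx":0,"ry":0,"rz":0,"grip":0},{"x":0,"y":0,"z":2,"rx":0,"ry":0,"rz":0,"grip":0},{"x":0,"y":0,"z":0,"rx":0,"ry":0,"rz":0,"grip":0}]'; python3 go.py -103 -1 23.5
python3 - <<'E'
from h import *
r=optics.read_camera("top");c=r["color"][122:262,255:375]
cv2.imwrite("pics/top2.png",cv2.resize(c,None,fx=4,fy=4,interpolation=cv2.INTER_CUBIC))
E
```

```text
time: 2.8
eef_pos: [0.4549, 0.0955, 0.0484]
tcp_rot: [0.192, 0.981, 0.0, 0.0]
contact_force: [-0.3, 0.1, -0.7]
opening: -0.0
finger_force: 0.0
t 2.8 rotvec deg [0.01 0.02 0.05] d(tool now) [ 0.9 -2.8 24.9] d(aligned) [ 0.9 -2.8 24.9]
tcp in fixture [-102.1    1.8   48.4] F(fix) [-0.28 -0.02 -0.66] open -0.0
```

View pics/top2.png

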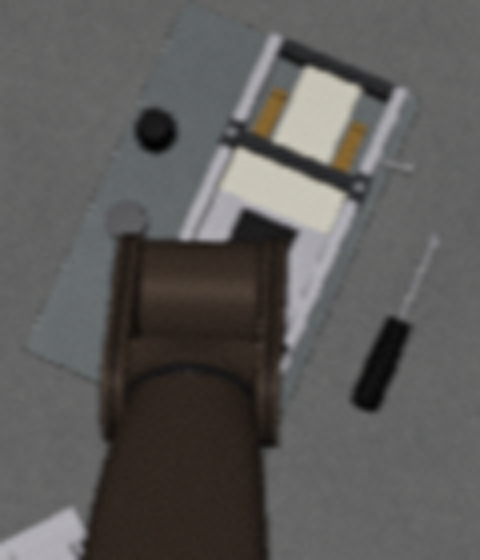

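In the top view the arm hides the tail, while the nose edge, bar, loupe, knob and screwdriver are unchanged. I'll correct y and start pressing while watching the force.

```bash
python3 -m creep '[{"x":0.5,"y":-2.8,"z":6,"rx":0,"ry":0,"rz":0,"grip":0},{"x":0,"y":0,"z":5,"rx":0,"ry":0,"rz":0,"grip":0},{"x":0,"y":0,"z":3,"rx":0,"ry":0,"rz":0,"grip":0},{"x":0,"y":0,"z":2,"rx":0,"ry":0,"rz":0,"grip":0},{"x":0,"y":0,"z":1,"rx":0,"ry":0,"rz":0,"grip":0},{"x":0,"y":0,"z":1,"rx":0,"ry":0,"rz":0,"grip":0},{"x":0,"y":0,"z":1,"rx":0,"ry":0,"rz":0,"grip":0},{"x":0,"y":0,"z":1,"rx":0,"ry":0,"rz":0,"grip":0},{"x":0,"y":0,"z":0,"rx":0,"ry":0,"rz":0,"grip":0},{"x":0,"y":0,"z":0,"rx":0,"ry":0,"rz":0,"grip":0}]'; python3 go.py -103 -1 23.5
```

```text
time: 3.68
eef_pos: [0.4533, 0.0931, 0.0291]
tcp_rot: [0.192, 0.981, -0.0, -0.0]
contact_force: [-2.5, 0.3, 7.2]
opening: -0.006
finger_force: 3.4
t 3.68 rotvec deg [-0.01 -0.03  0.05] d(tool now) [0.3 0.1 5.6] d(aligned) [0.4 0.1 5.6]
tcp in fixture [-102.6   -1.1   29.1] F(fix) [-2.47 -0.64  7.22] open -0.006
```

At a depth of 2.9 mm the force is 7.2 N, which matches the bed model. I'll press on to about 8.5 mm.

```bash
python3 -m creep '[{"x":0,"y":0,"z":1,"rx":0,"ry":0,"rz":0,"grip":0},{"x":0,"y":0,"z":1,"rx":0,"ry":0,"rz":0,"grip":0},{"x":0,"y":0,"z":1,"rx":0,"ry":0,"rz":0,"grip":0},{"x":0,"y":0,"z":1,"rx":0,"ry":0,"rz":0,"grip":0},{"x":0,"y":0,"z":1,"rx":0,"ry":0,"rz":0,"grip":0},{"x":0,"y":0,"z":0.6,"rx":0,"ry":0,"rz":0,"grip":0},{"x":0,"y":0,"z":0,"rx":0,"ry":0,"rz":0,"grip":0},{"x":0,"y":0,"z":0,"rx":0,"ry":0,"rz":0,"grip":0},{"x":0,"y":0,"z":0,"rx":0,"ry":0,"rz":0,"grip":0},{"x":0,"y":0,"z":0,"rx":0,"ry":0,"rz":0,"grip":0}]'; python3 go.py 26 -1 23.5
```

```text
time: 4.52
eef_pos: [0.4537, 0.0932, 0.0244]
tcp_rot: [0.192, 0.981, -0.0, -0.0]
contact_force: [-5.5, -0.1, 12.3]
opening: -0.0
finger_force: 6.2
t 4.52 rotvec deg [-0.01 -0.02  0.05] d(tool now) [-128.3   -0.2    0.8] d(aligned) [-1.283e+02 -1.000e-01  9.000e-01]
tcp in fixture [-102.3   -0.9   24.4] F(fix) [-5.03 -2.12 12.27] open -0.0
```

```bash
python3 -m creep '[{"x":0,"y":0,"z":1,"rx":0,"ry":0,"rz":0,"grip":0},{"x":0,"y":0,"z":0,"rx":0,"ry":0,"rz":0,"grip":0},{"x":-1,"y":0,"z":0,"rx":0,"ry":0,"rz":0,"grip":0},{"x":-2,"y":0,"z":0,"rx":0,"ry":0,"rz":0,"grip":0},{"x":-3,"y":0,"z":0,"rx":0,"ry":0,"rz":0,"grip":0},{"x":-3,"y":0,"z":0,"rx":0,"ry":0,"rz":0,"grip":0},{"x":-3,"y":0,"z":0,"rx":0,"ry":0,"rz":0,"grip":0},{"x":-3,"y":0,"z":0,"rx":0,"ry":0,"rz":0,"grip":0},{"x":-3,"y":0,"z":0,"rx":0,"ry":0,"rz":0,"grip":0},{"x":-2,"y":0,"z":0,"rx":0,"ry":0,"rz":0,"grip":0}]'; python3 go.py 26 -1 23.5
cat > prof.py <<'E'
from h import *
P=np.load("P.npy");T=optics.read_camera("top")
for y in (-25,-10,10,25):
    xs=np.arange(0,150,3);px=proj(T,f2w(P,[(x/1e3,y/1e3,.024) for x in xs])).astype(np.float32)
    v=cv2.remap(T["color"],px[:,0].reshape(-1,1),px[:,1].reshape(-1,1),cv2.INTER_LINEAR)[:,0].astype(int)
    print(y,[(int(x),c[2]-c[0],c[1]) for x,c in zip(xs,v)])
E
python3 prof.py
```

```text
time: 5.35
eef_pos: [0.4731, 0.0859, 0.0239]
tcp_rot: [0.193, 0.981, 0.001, 0.001]
contact_force: [-5.4, 1.6, 12.8]
opening: -0.0
finger_force: 6.5
t 5.35 rotvec deg [0.08 0.05 0.02] d(tool now) [-107.6   -0.8    0.5] d(aligned) [-107.6   -0.8    0.4]
tcp in fixture [-81.6  -0.2  23.9] F(fix) [-5.58 -0.59 12.76] open -0.0
-25 [(0, np.int64(12), np.int64(29)), (3, np.int64(12), np.int64(31)), (6, np.int64(12), np.int64(32)), (9, np.int64(13), np.int64(33)), (12, np.int64(12), np.int64(40)), (15, np.int64(11), np.int64(54)), (18, np.int64(6), np.int64(78)), (21, np.int64(2), np.int64(96)), (24, np.int64(-1), np.int64(102)), (27, np.int64(-2), np.int64(98)), (30, np.int64(-2), np.int64(102)), (33, np.int64(-2), np.int64(118)), (36, np.int64(-4), np.int64(132)), (39, np.int64(-3), np.int64(161)), (42, np.int64(4), np.int64(181)), (45, np.int64(12), np.int64(192)), (48, np.int64(15), np.int64(197)), (51, np.int64(16), np.int64(198)), (54, np.int64(16), np.int64(198)), (57, np.int64(16), np.int64(191)), (60, np.int64(13), np.int64(155)), (63, np.int64(6), np.int64(97)), (66, np.int64(-1), 
[... 5474 characters left out ...]
 np.int64(9), np.int64(136)), (93, np.int64(12), np.int64(134)), (96, np.int64(12), np.int64(135)), (99, np.int64(11), np.int64(137)), (102, np.int64(14), np.int64(141)), (105, np.int64(14), np.int64(147)), (108, np.int64(13), np.int64(147)), (111, np.int64(15), np.int64(146)), (114, np.int64(12), np.int64(144)), (117, np.int64(11), np.int64(139)), (120, np.int64(10), np.int64(142)), (123, np.int64(7), np.int64(140)), (126, np.int64(4), np.int64(137)), (129, np.int64(4), np.int64(139)), (132, np.int64(4), np.int64(136)), (135, np.int64(4), np.int64(137)), (138, np.int64(5), np.int64(142)), (141, np.int64(5), np.int64(141)), (144, np.int64(5), np.int64(129)), (147, np.int64(5), np.int64(94))]
```

The nose is now at about 42.5 and has moved with the tip (tip 20.7 mm), so there is no slip and the nose is square. The depth is about 8 mm. I'll keep sliding under the bar.

```bash
python3 -m creep '[{"x":-3,"y":0,"z":0.3,"rx":0,"ry":0,"rz":0,"grip":0},{"x":-4,"y":0,"z":0.2,"rx":0,"ry":0,"rz":0,"grip":0},{"x":-4,"y":0,"z":0,"rx":0,"ry":0,"rz":0,"grip":0},{"x":-4,"y":0,"z":0,"rx":0,"ry":0,"rz":0,"grip":0},{"x":-4,"y":0,"z":0,"rx":0,"ry":0,"rz":0,"grip":0},{"x":-4,"y":0,"z":0,"rx":0,"ry":0,"rz":0,"grip":0},{"x":-4,"y":0,"z":0,"rx":0,"ry":0,"rz":0,"grip":0},{"x":-4,"y":0,"z":0,"rx":0,"ry":0,"rz":0,"grip":0},{"x":-4,"y":0,"z":0,"rx":0,"ry":0,"rz":0,"grip":0},{"x":-3,"y":0,"z":0,"rx":0,"ry":0,"rz":0,"grip":0}]'; python3 go.py 26 -1 23.5
```

```text
time: 6.23
eef_pos: [0.5084, 0.0715, 0.0236]
tcp_rot: [0.193, 0.981, 0.001, 0.001]
contact_force: [-4.9, 2.2, 13.1]
opening: -0.004
finger_force: 6.7
t 6.23 rotvec deg [0.08 0.06 0.03] d(tool now) [-69.5  -0.8   0.2] d(aligned) [-69.5  -0.8   0.1]
tcp in fixture [-43.5  -0.2  23.6] F(fix) [-5.35  0.16 13.12] open -0.004
```

```bash
python3 -m creep '[{"x":-3,"y":0,"z":0.1,"rx":0,"ry":0,"rz":0,"grip":0},{"x":-4,"y":0,"z":0,"rx":0,"ry":0,"rz":0,"grip":0},{"x":-4,"y":0,"z":0,"rx":0,"ry":0,"rz":0,"grip":0},{"x":-4,"y":0,"z":0,"rx":0,"ry":0,"rz":0,"grip":0},{"x":-4,"y":0,"z":0,"rx":0,"ry":0,"rz":0,"grip":0},{"x":-4,"y":0,"z":0,"rx":0,"ry":0,"rz":0,"grip":0},{"x":-4,"y":0,"z":0,"rx":0,"ry":0,"rz":0,"grip":0},{"x":-4,"y":0,"z":0,"rx":0,"ry":0,"rz":0,"grip":0},{"x":-4,"y":0,"z":0,"rx":0,"ry":0,"rz":0,"grip":0},{"x":-3,"y":0,"z":0,"rx":0,"ry":0,"rz":0,"grip":0}]'; python3 go.py 26 -1 23.5
python3 - <<'E'
from h import *
r=optics.read_camera("scene");c=r["color"][170:290,240:395]
cv2.imwrite("pics/scene3.png",cv2.resize(c,None,fx=4,fy=4,interpolation=cv2.INTER_CUBIC))
E
```

```text
time: 7.07
eef_pos: [0.5424, 0.0574, 0.023]
tcp_rot: [0.193, 0.981, 0.0, -0.001]
contact_force: [-5.7, 2.4, 11.5]
opening: -0.001
finger_force: 6.1
t 7.07 rotvec deg [ 0.04 -0.09  0.03] d(tool now) [-32.7  -0.6  -0.6] d(aligned) [-32.7  -0.6  -0.5]
tcp in fixture [-6.7 -0.4 23. ] F(fix) [-6.18  0.08 11.49] open -0.001
```

View pics/scene3.png

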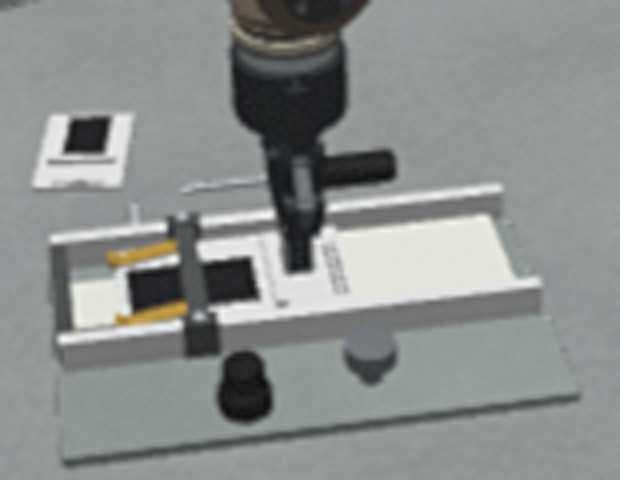

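The carrier is under the bar with the leaf springs (115–185, 250 and 310) resting on it. The tip is just behind the ridge at (300, 268), and the bystanders haven't moved. About 32 mm remain.

```bash
python3 -m creep '[{"x":-3,"y":0,"z":0,"rx":0,"ry":0,"rz":0,"grip":0},{"x":-4,"y":0,"z":0,"rx":0,"ry":0,"rz":0,"grip":0},{"x":-4,"y":0,"z":0,"rx":0,"ry":0,"rz":0,"grip":0},{"x":-4,"y":0,"z":0,"rx":0,"ry":0,"rz":0,"grip":0},{"x":-4,"y":0,"z":0,"rx":0,"ry":0,"rz":0,"grip":0},{"x":-4,"y":0,"z":0,"rx":0,"ry":0,"rz":0,"grip":0},{"x":-3,"y":0,"z":0,"rx":0,"ry":0,"rz":0,"grip":0},{"x":-2,"y":0,"z":0,"rx":0,"ry":0,"rz":0,"grip":0},{"x":-1,"y":0,"z":0,"rx":0,"ry":0,"rz":0,"grip":0},{"x":0,"y":0,"z":0,"rx":0,"ry":0,"rz":0,"grip":0}]'; python3 go.py 26 -1 23.5
```

```text
time: 7.95
eef_pos: [0.5696, 0.0463, 0.0232]
tcp_rot: [0.193, 0.981, 0.0, -0.0]
contact_force: [-5.8, 2.0, 11.4]
opening: 0.001
finger_force: 5.8
t 7.95 rotvec deg [ 0.05 -0.02  0.03] d(tool now) [-3.3 -0.7 -0.3] d(aligned) [-3.3 -0.7 -0.3]
tcp in fixture [22.7 -0.3 23.2] F(fix) [-6.13 -0.31 11.45] open 0.001
```

```bash
python3 -m creep '[{"x":-0.5,"y":0,"z":0,"rx":0,"ry":0,"rz":0,"grip":0},{"x":-0.5,"y":0,"z":0,"rx":0,"ry":0,"rz":0,"grip":0},{"x":-0.5,"y":0,"z":0,"rx":0,"ry":0,"rz":0,"grip":0},{"x":-0.5,"y":0,"z":0,"rx":0,"ry":0,"rz":0,"grip":0},{"x":-0.5,"y":0,"z":0,"rx":0,"ry":0,"rz":0,"grip":0},{"x":-0.5,"y":0,"z":0,"rx":0,"ry":0,"rz":0,"grip":0},{"x":0,"y":0,"z":0,"rx":0,"ry":0,"rz":0,"grip":0},{"x":0,"y":0,"z":0,"rx":0,"ry":0,"rz":0,"grip":0},{"x":0,"y":0,"z":0,"rx":0,"ry":0,"rz":0,"grip":0},{"x":0,"y":0,"z":0,"rx":0,"ry":0,"rz":0,"grip":0}]'; python3 go.py 26 -1 23.5
```

```text
time: 8.78
eef_pos: [0.572, 0.0454, 0.0231]
tcp_rot: [0.193, 0.981, 0.0, -0.0]
contact_force: [-5.8, 2.2, 12.2]
opening: -0.0
finger_force: 5.9
t 8.78 rotvec deg [ 0.04 -0.06  0.04] d(tool now) [-0.8 -0.7 -0.4] d(aligned) [-0.8 -0.7 -0.4]
tcp in fixture [25.2 -0.3 23.1] F(fix) [-6.19 -0.12 12.2 ] open -0.0
```

```bash
python3 -m creep '[{"x":-0.6,"y":0,"z":0,"rx":0,"ry":0,"rz":0,"grip":0},{"x":-0.6,"y":0,"z":0,"rx":0,"ry":0,"rz":0,"grip":0},{"x":-0.6,"y":0,"z":0,"rx":0,"ry":0,"rz":0,"grip":0},{"x":-0.6,"y":0,"z":0,"rx":0,"ry":0,"rz":0,"grip":0},{"x":-0.6,"y":0,"z":0,"rx":0,"ry":0,"rz":0,"grip":0},{"x":0,"y":0,"z":0,"rx":0,"ry":0,"rz":0,"grip":0},{"x":0,"y":0,"z":0,"rx":0,"ry":0,"rz":0,"grip":0},{"x":0,"y":0,"z":0,"rx":0,"ry":0,"rz":0,"grip":0},{"x":0,"y":0,"z":0,"rx":0,"ry":0,"rz":0,"grip":0},{"x":0,"y":0,"z":0,"rx":0,"ry":0,"rz":0,"grip":0}]'; python3 go.py 26 -1 23.5
python3 - <<'E'
from h import *
P=np.load("P.npy");r=optics.read_camera("scene");c=r["color"][205:290,240:350]
cv2.imwrite("pics/scene4.png",cv2.resize(c,None,fx=7,fy=7,interpolation=cv2.INTER_CUBIC))
E
```

```text
time: 9.62
eef_pos: [0.5737, 0.0447, 0.0228]
tcp_rot: [0.193, 0.981, 0.001, -0.002]
contact_force: [-6.3, 3.5, 12.7]
opening: 0.002
finger_force: 6.3
t 9.62 rotvec deg [ 0.02 -0.22  0.03] d(tool now) [ 1.1 -0.6 -0.7] d(aligned) [ 1.1 -0.6 -0.7]
tcp in fixture [27.1 -0.4 22.8] F(fix) [-7.19  0.88 12.71] open 0.002
```

View pics/scene4.png

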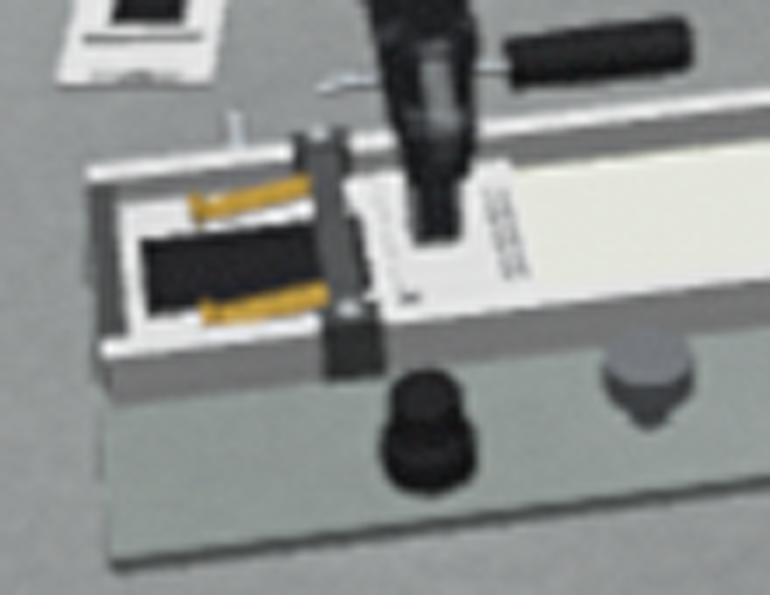

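The carrier's nose edge (120–130, 200–345) is at or very near the stop. The tip lagged 1.1 mm on the last step and Fx rose, so I'll push a little further to confirm.

```bash
python3 -m creep '[{"x":-0.6,"y":0,"z":0.1,"rx":0,"ry":0,"rz":0,"grip":0},{"x":-0.6,"y":0,"z":0.1,"rx":0,"ry":0,"rz":0,"grip":0},{"x":-0.6,"y":0,"z":0.1,"rx":0,"ry":0,"rz":0,"grip":0},{"x":-0.6,"y":0,"z":0.1,"rx":0,"ry":0,"rz":0,"grip":0},{"x":-0.6,"y":0,"z":0,"rx":0,"ry":0,"rz":0,"grip":0},{"x":0,"y":0,"z":0,"rx":0,"ry":0,"rz":0,"grip":0},{"x":0,"y":0,"z":0,"rx":0,"ry":0,"rz":0,"grip":0},{"x":0,"y":0,"z":0,"rx":0,"ry":0,"rz":0,"grip":0},{"x":0,"y":0,"z":0,"rx":0,"ry":0,"rz":0,"grip":0},{"x":0,"y":0,"z":0,"rx":0,"ry":0,"rz":0,"grip":0}]'; python3 go.py 26 -1 23.5
```

```text
time: 10.5
eef_pos: [0.5742, 0.0445, 0.0218]
tcp_rot: [0.193, 0.981, 0.001, -0.005]
contact_force: [-12.3, 5.7, 16.4]
opening: -0.001
finger_force: 9.0
t 10.5 rotvec deg [-0.02 -0.59  0.02] d(tool now) [ 1.6 -0.7 -1.6] d(aligned) [ 1.6 -0.7 -1.7]
tcp in fixture [27.6 -0.3 21.8] F(fix) [-13.51   0.65  16.36] open -0.001
```

It is home: Fx jumped to 13.5 N and the tip stopped. I'll relax the forward load a little while keeping it positive, then lift straight up.

```bash
python3 -m creep '[{"x":1.5,"y":0,"z":0,"rx":0,"ry":0,"rz":0,"grip":0},{"x":0.5,"y":0,"z":-1,"rx":0,"ry":0,"rz":0,"grip":0},{"x":0.5,"y":0,"z":-1.5,"rx":0,"ry":0,"rz":0,"grip":0},{"x":0,"y":0,"z":-2,"rx":0,"ry":0,"rz":0,"grip":0},{"x":0,"y":0,"z":-2,"rx":0,"ry":0,"rz":0,"grip":0},{"x":0,"y":0,"z":-3,"rx":0,"ry":0,"rz":0,"grip":0},{"x":0,"y":0,"z":-5,"rx":0,"ry":0,"rz":0,"grip":0},{"x":0,"y":0,"z":-10,"rx":0,"ry":0,"rz":0,"grip":0},{"x":0,"y":0,"z":-15,"rx":0,"ry":0,"rz":0,"grip":0},{"x":0,"y":0,"z":-15,"rx":0,"ry":0,"rz":0,"grip":0}]'; python3 go.py 26 -1 23.5
python3 -m creep '[{"x":0,"y":0,"z":-20,"rx":0,"ry":0,"rz":0,"grip":0},{"x":0,"y":0,"z":-20,"rx":0,"ry":0,"rz":0,"grip":0},{"x":10,"y":0,"z":-20,"rx":0,"ry":0,"rz":0,"grip":0},{"x":20,"y":0,"z":-20,"rx":0,"ry":0,"rz":0,"grip":0},{"x":20,"y":0,"z":-10,"rx":0,"ry":0,"rz":0,"grip":0},{"x":20,"y":10,"z":0,"rx":0,"ry":0,"rz":0,"grip":0},{"x":10,"y":20,"z":0,"rx":0,"ry":0,"rz":0,"grip":0},{"x":10,"y":30,"z":0,"rx":0,"ry":0,"rz":0,"grip":0},{"x":10,"y":30,"z":0,"rx":0,"ry":0,"rz":0,"grip":0},{"x":0,"y":20,"z":0,"rx":0,"ry":0,"rz":0,"grip":0}]'; python3 go.py 26 -1 23.5
python3 - <<'E'
from h import *
P=np.load("P.npy");r=optics.read_camera("scene");c=r["color"][205:290,240:395]
T=optics.read_camera("top");t=T["color"][122:242,255:375]
a=cv2.resize(c,None,fx=2.7,fy=2.7,interpolation=cv2.INTER_CUBIC);b=cv2.resize(t,None,fx=3.1,fy=3.1,interpolation=cv2.INTER_CUBIC)
o=np.zeros((max(a.shape[0],b.shape[0]),a.shape[1]+b.shape[1],3),np.uint8);o[:a.shape[0],:a.shape[1]]=a;o[:b.shape[0],a.shape[1]:]=b
print(o.shape);cv2.imwrite("pics/end5.png",o)
for n,q in (("S",r),("T",T)):
    for y in (-30,0,30):
        xs=np.arange(128,160,3);px=proj(q,f2w(P,[(x/1e3,y/1e3,.027) for x in xs])).astype(np.float32)
        v=cv2.remap(q["color"],px[:,0].reshape(-1,1),px[:,1].reshape(-1,1),cv2.INTER_LINEAR)[:,0].astype(int)
        print(n,y,[(int(x),int(k[2]-k[0]),int(k[1])) for x,k in zip(xs,v)])
E
```

```text
time: 11.33
eef_pos: [0.5755, 0.043, 0.0763]
tcp_rot: [0.193, 0.981, -0.0, 0.001]
contact_force: [0.2, -1.1, -0.5]
opening: 0.0
finger_force: 0.0
t 11.33 rotvec deg [0.   0.07 0.02] d(tool now) [ 3.4  0.3 52.8] d(aligned) [ 3.4  0.3 52.8]
tcp in fixture [29.4 -1.3 76.3] F(fix) [ 0.58 -0.91 -0.48] open 0.0
time: 12.17
eef_pos: [0.524, 0.1852, 0.1667]
tcp_rot: [0.192, 0.981, 0.001, 0.001]
contact_force: [-0.2, -0.3, 0.4]
opening: -0.002
finger_force: 0.0
t 12.17 rotvec deg [0.11 0.13 0.1 ] d(tool now) [ -97.6 -112.4  143.2] d(aligned) [ -98.1 -111.9  143.2]
tcp in fixture [-72.1 110.9 166.7] F(fix) [-0.1  -0.37  0.39] open -0.002
(372, 790, 3)
S -30 [(128, -1, 223), (131, -1, 222), (134, -1, 221), (137, -1, 220), (140, -1, 220), (143, -1, 223), (146, -2, 199), (149, -2, 128), (152, -2, 79), (155, -1, 79), (158, -4, 96)]
S 0 [(128, -4, 38), (131, -3, 38), (134, -3, 36), (137, -2, 32), (140, -1, 84), (143, -1, 195), (146, -2, 211), (149, -2, 133), (152, -3, 81), (155, -3, 80), (158, -4, 97)]
S 30 [(128, -1, 136), (131, -2, 152), (134, -1, 139), (137, -1, 117), (140, -1, 148), (143, -1, 209), (146, -1, 206), (149, -2, 138), (152, -2, 81), (155, -3, 79), (158, -3, 89)]
T -30 [(128, -2, 156), (131, -5, 166), (134, -4, 165), (137, -5, 163), (140, -5, 165), (143, -4, 163), (146, -4, 157), (149, -4, 134), (152, -2, 80), (155, -2, 51), (158, -3, 46)]
T 0 [(128, 1, 27), (131, 1, 28), (134, 0, 27), (137, 0, 27), (140, 1, 38), (143, -2, 85), (146, -4, 130), (149, -4, 124), (152, -3, 81), (155, -3, 48), (158, -2, 46)]
T 30 [(128, -2, 156), (131, -4, 160), (134, -5, 163), (137, -4, 160), (140, -4, 162), (143, -4, 165), (146, -5, 158), (149, -3, 127), (152, -3, 77), (155, -3, 49), (158, -3, 46)]
```

View pics/end5.png

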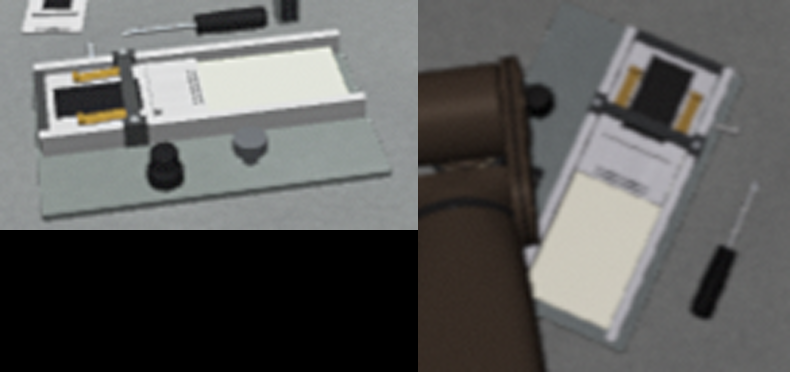

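The carrier sits against the stop. Its edge is at x ≈ 150 in both views with no cream bed showing between, the ridge is just short of the bar, and the bystanders are in place. The arm is clear.

```bash
python3 -c "
from plant import sign_off
print(sign_off())"
```

```text
the job is handed in; nothing more can be done
None
```

The carrier was pressed down about 8 mm, slid under the bar and leaf springs to the end stop (push force rose to 13.5 N there), then released; the arm is clear, the bystanders look unmoved, and the job was handed in at about 12 s.

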